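# Open the hopper gate to drop a blank

### The arm

A 7-joint arm with a two-finger parallel gripper is mounted at the origin on the work surface. World frame = base frame: x ahead of the robot, y to its left, z up, the work surface at z = 0. Lengths are in mm, angles in rad, forces in N, time in s.
With the tool pointing down it reaches from about 425 to 875 mm from the base axis. Payload 4.7 kg.
Tool frame: the origin (TCP) lies midway between the tips of the shut fingers; the grasp point (between the pads) lies 19 mm behind it; z points along the fingers, y is the direction in which the jaws open and shut (so a half turn about z gives the same grasp; the last joint's range is limited). The gripper opens to 87 mm and grips with 3 to 60 N. Pads are 19 mm wide; open, the fingers measure 117 mm over their backs; the gripper's body (75 mm by 190 mm) begins 51 mm behind the grasp point.
Start: joints at [-1.099, 0.321, -0.07, 1.45, 0.023, 1.371, -0.057], TCP at [287.313, 583.075, 222.587] pointing down, gripper open.
Joint ranges: [-2.86, 2.86], [-0.3, 2.09], [-1.38, 1.24], [0.06, 2.45], [-1.56, 4.7], [0.09, 2.05], [-2.69, 2.69]. Speed limits (rad/s): [2.57, 2.57, 3.14, 3.14, 3.14, 3.14, 3.14].

### API

Orientations are given as a unit quaternion [w, x, y, z].
In Python, from rig import * gives the robot as it stands.
- The arm moves only by the tool move_arm, never from a script. Its argument "plan" is text: rows parted by semicolons, each of 6 numbers parted by spaces: the shift along the tool's x, y, z scaled (see below), then the turn, a rotation vector about the tool's x, y, z scaled (see below). A call has 1 to 10 rows; each row is the pose to reach, as a shift and turn from the pose measured when the call began, along the tool's axes at that moment, turning the shorter way round; what a row does not reach only later rows make up. The controller multiplies each number of a shift by 80 mm and each number of a turn by pi rad. A row lasts 1/12 s, in which the tool goes at most 41.7 mm and 7.16 degrees, less where a joint would pass 70% of its speed; a pose out of reach is approached as far as the arm can. A call with a number of a shift or a turn outside -1 to 1 is refused whole. A call with a gripper value outside its range is refused whole. "gripper" is the closure, from 0 (fully open) to 1 (shut), set as the call begins (left out, the last holds). The fingers move at their own pace and stop on an object; the grip force is fixed at half the most. Time passes only in rows, so rows that repeat a pose let the fingers close. It gives the time, the measured TCP pose, the force and the opening at its end, in the units of the state.
- sense(): the state, without advancing time (a new reading comes with each control period).
- get_image(name): name is "scene" or "top" or "wrist"; returns the picture (420x560x3 uint8, red, green, blue); there is no depth.
- get_calibration(name): a dict with "fx", "fy", "cx", "cy" (pixels), "eye" and "attitude" of the camera in the world. Camera axes: x right, y up, looking along -z (the intrinsics and any distortion apply to the point x, -y, -z); pixel columns grow to the right and rows downward; lengths in mm; the calibration is good to about 2 mm. The wrist camera is an equidistant fisheye: a pixel r from the principal point sees the ray r / f radians off the axis. A picture is of the moment at which its call begins: read the wrist's pose just before it. get_calibration takes no time and is no camera call; for the wrist camera it gives the pose at the moment of the call.
- close_job(): hands the job in, once; it reports no verdict.
The state is a dict: "time": time; "qpos": joint angles; "dq": joint speeds; "effort": joint torques, N m; "tool_pos": TCP position; "orientation": TCP orientation; "ft_force": force on the tool from outside, world axes, zero at the start; "wrist_torque": the same for the moment, N m; "width": finger opening in mm.
Only numpy, scipy, OpenCV 4.12 (cv2) and the standard library are available. Lean on these libraries where they do the work, as an engineer would, in place of code of your own. Each camera call takes 0.05 s, during which the arm holds its last target. There are 200 camera calls.

### The job

Two blank dispensers stand on the print-shop desk. On the one with the straight-sided, rectangular-mouthed hopper, draw the slide gate out by its black grip until it hits its end stop, so that the white blank inside drops into the tray below. Let go of it there, and leave the gate of the round funnel dispenser alone.

Things in the scene. Friction and masses are not known exactly. Their poses are not given: they have to be found in the camera images.
- box_gate (a joint): Slide gate of the box dispenser (blue sheet metal, fixed to the desk, 100 mm long, 76 wide, 151 high; rectangular mouth about 100 x 68 mm flared front and back, straight sides). In m: 0 fully in, 0.07 fully out at a rigid end stop; starts 0 to 0.01. Runs level against about 1.5 N of friction and stays where it is left.
- box_gate_grip (a point): In that gate's black upright grip block (26 mm along the draw, 14 across, 40 tall, top 120 mm over the desk): on its centre line, 15 mm below its top. x axis: draw direction, level, roughly away from the robot; z up. A 12 mm wide bar, 74 to 80 mm over the desk, joins it to the gate plate. The hopper's rim is 50 mm behind it plus the joint value, its middle 105 mm plus the value.
- blank: White disc, 44 mm across, 8 mm thick, 20 g; origin at the centre of its underside. Lies loose on the gate plate in the box hopper, 79 mm over the desk; with the gate drawn it falls into the tray in the dispenser's foot (floor 6 mm over the desk, 86 x 68 mm inside, front lip 30 mm high).
- round_gate (a joint): The like gate of the other dispenser: same blue foot, tray, gate and black grip, but a round funnel 108 mm across on top. 0 in, 0.07 out, starts 0 to 0.01. The two dispensers stand side by side in either order, 240 mm or more apart, each turned up to 0.35 rad from straight ahead.
Not all that is in view belongs to the job. What is shaped like the part that bears box_gate but pink or red is not meant.

How it is judged:
By the outcome, as a careful person would: the job done as asked, in the order asked, and still so for the second after the job is handed in, with the robot touching nothing.
It also fails if it takes over 29 s, if anything falls off the work surface, if the arm or the gripper's body presses on something with over 40 N, if the wrist force passes 120 N, or if a joint passes its speed limit or range.

## Working session

There is one attempt and no reset: what is moved stays moved. The work goes in short steps, Python scripts to look and compute and a tool call to move; the robot and the scene stay as the last step left them, time stands still between calls to the robot, and variables do not carry over. Pictures are saved under pics/ and viewed, on a budget of 10 in all, crops included, one or two more only if the job needs it, and the job is handed in when it is done.

Besides the shell and the picture viewer there is one more tool, called by a JSON object that holds its "name" and its "arguments", one argument or row to a line. move_arm: Moves the arm, as the interface text tells. Shifts and turns lie within -1 to 1; 1 stands for 80 mm of shift or pi rad of turn. Its arguments: {"type":"object","properties":{"plan":{"type":"string"},"gripper":{"type":"number"}},"required":["plan"]}

```bash
mkdir -p pics; python3 - <<'E'
from rig import *
import cv2,numpy as np
for n in("scene","top"):
    im=get_image(n); cv2.imwrite(f"pics/{n}0.png",im[:,:,::-1]); print(n,get_calibration(n))
s=sense();print(s)
E
```

```text
scene {'fx': 474.8150671106863, 'fy': 474.8150671106863, 'cx': 277.98459738693, 'cy': 207.90065510350104, 'eye': array([1277.75680973, -304.80902369,  682.953595  ]), 'attitude': array([0.73817432, 0.41586149, 0.25341946, 0.46683666])}
top {'fx': 503.3062258771085, 'fy': 503.3062258771085, 'cx': 272.33890083275065, 'cy': 210.3224619225059, 'eye': array([ 274.40957747,   98.75279765, 1156.76969913]), 'attitude': array([-0.69455788, -0.05850004,  0.05332604,  0.71506883])}
{'time': 0.1, 'qpos': array([-1.09895213,  0.32171546, -0.07009406,  1.45153004,  0.02261908,
        1.37078952, -0.05689912]), 'dq': array([-0.00116025, -0.00225169, -0.00030686, -0.00176   ,  0.00042778,
        0.0009628 , -0.00015773]), 'effort': array([-4.61149898e-05, -4.92574990e+01, -4.05790592e-01, -3.13394845e+01,
       -6.41699717e-02,  3.95003648e-02,  1.19883548e-04]), 'tool_pos': array([287.08339049, 582.63083597, 221.60418929]), 'orientation': array([-1.34921221e-04,  2.26859191e-01,  9.73927216e-01, -8.16671300e-04]), 'ft_force': array([-0.18614951,  0.01986899, -0.02323383]), 'wrist_torque': array([-0.02341847,  0.00164787,  0.02002781]), 'width': 87.32020995297864}
```

View pics/scene0.png

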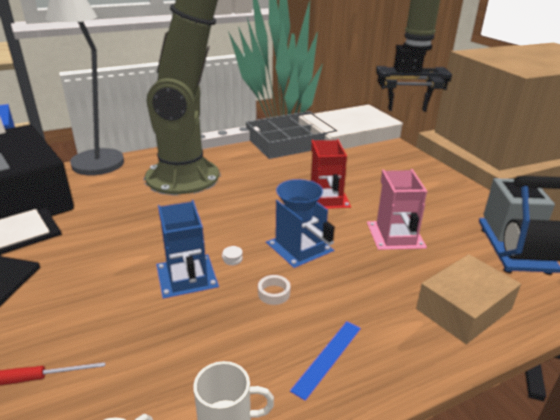

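View pics/top0.png

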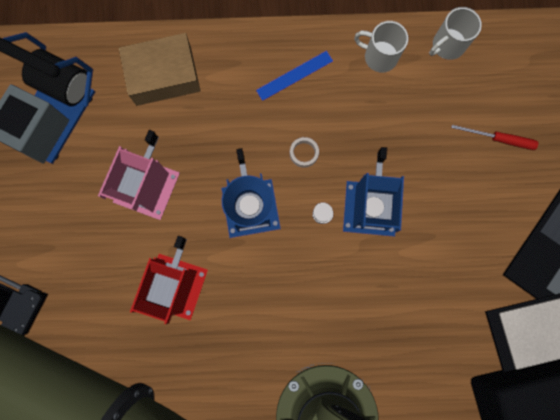

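Top view: blue box hopper at (375,205) with its grip at (382,155). Blue round funnel at (249,203) with its grip at (240,155). The pink box at (140,183) and the red box at (168,285) are decoys. The target is the blue rectangular-mouthed one at (375,205), also seen at (185,250) in the scene view. I'll confirm it in a crop and measure.

```bash
cat > h.py <<'E'
from rig import *
import cv2,numpy as np
from scipy.spatial.transform import Rotation as R
def ray(c,u,v):
    d=np.array([(u-c['cx'])/c['fx'],-(v-c['cy'])/c['fy'],-1.])
    return c['eye'],R.from_quat(c['attitude'],scalar_first=True).apply(d)
def onz(c,u,v,z):
    e,d=ray(c,u,v); return e+d*(z-e[2])/d[2]
def proj(c,p):
    q=R.from_quat(c['attitude'],scalar_first=True).inv().apply(np.array(p)-c['eye'])
    return c['cx']-c['fx']*q[0]/q[2], c['cy']+c['fy']*q[1]/q[2]
E
python3 - <<'E'
from h import *
t=cv2.imread('pics/top0.png');s=cv2.imread('pics/scene0.png')
ct,cs=get_calibration('top'),get_calibration('scene')
def blob(im,x0,y0,x1,y1):
    m=(im[y0:y1,x0:x1].max(2)<45).astype(np.uint8)
    n,l,st,ce=cv2.connectedComponentsWithStats(m);i=1+st[1:,4].argmax()
    pts=np.argwhere(l==i)[:,::-1]+[x0,y0]
    return pts
for n,im,b in(('top',t,(368,140,396,172)),('scene',s,(180,245,204,285))):
    p=blob(im,*b);print(n,len(p),p.min(0),p.max(0),p.mean(0),cv2.minAreaRect(p.astype(np.float32)))
# foot blue mask
hsv=cv2.cvtColor(t,cv2.COLOR_BGR2HSV)
m=((hsv[...,0]>100)&(hsv[...,0]<125)&(hsv[...,1]>120)).astype(np.uint8);m[:, :330]=0;m[:,420:]=0;m[:165]=0;m[250:]=0
p=np.argwhere(m)[:,::-1].astype(np.float32);print('blue',cv2.minAreaRect(p),cv2.boxPoints(cv2.minAreaRect(p)))
a=cv2.resize(t[140:245,330:420],None,fx=5.5,fy=5.5,interpolation=cv2.INTER_CUBIC)
b=cv2.resize(s[195:300,150:225],None,fx=5.5,fy=5.5,interpolation=cv2.INTER_CUBIC)[:,:300]
h=min(len(a),len(b));cv2.imwrite('pics/c.png',np.hstack([a[:h],b[:h]]))
E
```

```text
top 102 [378 148] [386 161] [381.66666667 154.37254902] ((382.0, 154.5), (13.0, 8.0), 90.0)
scene 92 [188 257] [193 277] [190.45652174 267.57608696] ((190.3648681640625, 267.189208984375), (20.2210750579834, 4.93196964263916), 80.53767395019531)
blue ((373.45867919921875, 203.99656677246094), (56.38788604736328, 58.71315383911133), 4.763641834259033) [[342.9242  230.91035]
 [347.80005 172.40001]
 [403.99316 177.08278]
 [399.1173  235.59312]]
```

View pics/c.png

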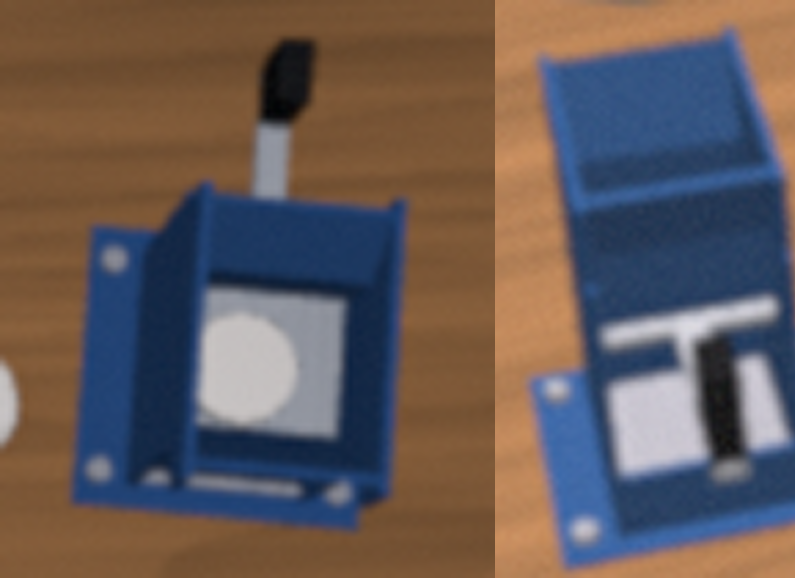

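The crop confirms the target: straight-sided, rectangular mouth, white blank on the plate and a black grip at top (382,155). Next I'll get its axis and the grip point.

```bash
python3 - <<'E'
from h import *
ct,cs=get_calibration('top'),get_calibration('scene')
f=lambda x,y,z:onz(ct,330+(x+.5)/5.5-.5,140+(y+.5)/5.5-.5,z)
for n,a,b,z in(('footL',(73,500),(92,228),3),('bolts',(99,468),(114,259),6),('rimL',(187,480),(208,185),151),('rimR',(387,490),(402,203),151),('footBack',(73,500),(357,527),3)):
    A,B=f(*a,z),f(*b,z);d=B-A;print(n,A.round(1)[:2],B.round(1)[:2],np.hypot(*d[:2]).round(1),np.arctan2(d[1],d[0]).round(3))
hm=sum(f(x,y,151) for x,y in((187,480),(208,185),(387,490),(402,203)))/4
g=onz(ct,381.9,154.4,100);print('hopper mid',hm,'grip top',g)
d=g-hm;print(np.hypot(*d[:2]),np.arctan2(d[1],d[0]))
# triangulate
e1,d1=ray(ct,381.9,154.4);e2,d2=ray(cs,190.5,267.4)
k=np.linalg.lstsq(np.c_[d1,-d2],e2-e1,rcond=None)[0];print('tri',e1+k[0]*d1,e2+k[1]*d2)
for z in(80,120):print(z,onz(cs,190.5,267.4,z))
print(f(300,41,120),f(297,110,120),f(275,120,80),f(272,195,80))
s=sense();r=R.from_quat(s['orientation'],scalar_first=True);print(r.as_matrix().round(3))
E
```

```text
footL [406.8 -56.5] [522.9 -70.4] 116.9 -0.119
bolts [419.6 -67.6] [508.6 -78.6] 89.6 -0.123
rimL [395.9 -78.5] [506.  -92.6] 111.0 -0.127
rimR [ 390.1 -151.1] [ 497. -164.] 107.6 -0.12
footBack [406.8 -56.5] [ 392.  -174.3] 118.8 -1.696
hopper mid [ 447.26870518 -121.54880618  151.        ] grip top [ 558.42324862 -135.92271087  100.        ]
112.08006808615536 -0.1286009303223394
tri [ 558.49667731 -135.98338372   99.7267835 ] [ 558.62714463 -135.60085529   99.67689983]
80 [ 534.36723077 -129.89260017   80.        ]
120 [ 583.68376757 -141.49657268  120.        ]
[ 568.98237462 -137.22649052  120.        ] [ 541.63300843 -134.34128542  120.        ] [ 548.11013704 -134.31389023   80.        ] [ 517.52258424 -131.22834023   80.        ]
[[-0.897  0.442 -0.001]
 [ 0.442  0.897 -0.002]
 [-0.    -0.002 -1.   ]]
```

{"name": "move_arm", "arguments": {
  "plan": "-1 -0.94 -0.1 0 0 0;-1 -0.94 -0.1 0 0 0;-1 -0.94 -0.1 0 0 0",
  "gripper": 0
}}

```text
time: 0.35
tool_pos: [327.4, 476.1, 229.0]
orientation: [0.0, 0.228, 0.974, -0.002]
ft_force: [0.6, 0.5, 0.2]
width: 87.0
```

{"name": "move_arm", "arguments": {
  "plan": "-1 -0.94 0 0 0 0;-1 -0.94 0 0 0 0;-1 -0.94 0 0 0 0"
}}

```text
time: 0.6
tool_pos: [367.0, 369.4, 229.1]
orientation: [0.001, 0.229, 0.973, -0.003]
ft_force: [1.3, -0.2, -0.2]
width: 87.0
```

{"name": "move_arm", "arguments": {
  "plan": "-1 -0.94 0 0 0 0;-1 -0.94 0 0 0 0;-1 -0.94 0 0 0 0"
}}

```text
time: 0.85
tool_pos: [406.0, 262.5, 229.5]
orientation: [0.001, 0.23, 0.973, -0.004]
ft_force: [0.8, -0.8, 1.2]
width: 87.2
```

{"name": "move_arm", "arguments": {
  "plan": "-1 -0.94 0 0 0 0;-1 -0.94 0 0 0 0;-1 -0.94 0 0 0 0"
}}

```text
time: 1.1
tool_pos: [444.5, 155.4, 230.1]
orientation: [0.001, 0.232, 0.973, -0.004]
ft_force: [0.7, 0.4, 0.2]
width: 86.9
```

{"name": "move_arm", "arguments": {
  "plan": "-1 -0.94 0 0 0 0;-1 -0.94 0 0 0 0;-1 -0.94 0 0 0 0"
}}

```text
time: 1.35
tool_pos: [482.4, 48.2, 230.9]
orientation: [0.001, 0.233, 0.972, -0.004]
ft_force: [0.5, 0.0, 0.1]
width: 87.0
```

{"name": "move_arm", "arguments": {
  "plan": "-1 -0.94 0 0 0 0;-1 -0.94 0 0 0 0;-1 -0.94 0 0 0 0"
}}

```text
time: 1.6
tool_pos: [519.7, -59.2, 231.8]
orientation: [0.001, 0.235, 0.972, -0.005]
ft_force: [0.8, 0.0, 0.5]
width: 86.9
```

```bash
cat > go.py <<'E'
from h import *
import sys
# target TCP x y z from args; print tool-frame shift /80 and turn /pi
s=sense();r=R.from_quat(s['orientation'],scalar_first=True);yaw=-0.123
d=np.array([np.cos(yaw),np.sin(yaw),0]);y=np.array([-d[1],d[0],0]);M=np.c_[np.cross(y,[0,0,-1]),y,[0,0,-1]]
t=np.array(sys.argv[1:4],float)
print(s['time'],s['tool_pos'].round(1),s['ft_force'].round(1),s['width'],s['qpos'].round(2))
print('shift',(r.inv().apply(t-s['tool_pos'])/80).round(3),'turn',((r.inv()*R.from_matrix(M)).as_rotvec()/np.pi).round(4),'draw dir tool*',r.inv().apply(d).round(3))
E
python3 go.py 558.5 -136 200
```

```text
1.6 [519.7 -59.2 231.8] [0.8 0.  0.5] 86.88450499273463 [-0.45  0.04  0.52  1.77 -0.01  1.34  1.17]
shift [-0.868 -0.629  0.408] turn [-0.0031  0.0011 -0.1117] draw dir tool* [-0.939  0.344  0.002]
```

{"name": "move_arm", "arguments": {
  "plan": "-0.868 -0.629 0.3 -0.003 0.001 -0.112;-0.868 -0.629 0.3 -0.003 0.001 -0.112;-0.868 -0.629 0.3 -0.003 0.001 -0.112;-0.868 -0.629 0.408 -0.003 0.001 -0.112;-0.868 -0.629 0.408 -0.003 0.001 -0.112;-0.868 -0.629 0.408 -0.003 0.001 -0.112"
}}

```text
time: 2.1
tool_pos: [557.8, -135.0, 199.1]
orientation: [-0.001, 0.062, 0.998, 0.0]
ft_force: [-0.7, 0.2, 0.2]
width: 87.1
```

```bash
python3 go.py 558.5 -136 88; python3 - <<'E'
from h import *
cv2.imwrite('pics/w1.png',get_image('wrist')[:,:,::-1])
E
```

```text
2.1 [ 557.8 -135.   199.1] [-0.7  0.2  0.2] 87.06300290859325 [-0.32  0.19  0.58  1.7  -0.11  1.29  1.73]
shift [-0.013 -0.012  1.389] turn [ 0.     -0.0007 -0.    ] draw dir tool* [-1.     0.    -0.002]
```

View pics/w1.png

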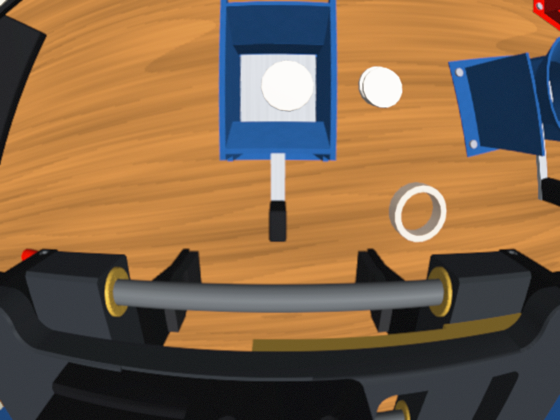

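Wrist view: the grip at (278,222) lies centred and square between the fingers (x 188–370). The blank is in the rectangular hopper at (288,86). I'm descending.

{"name": "move_arm", "arguments": {
  "plan": "-0.013 -0.012 0.4 0 0 0;-0.013 -0.012 0.7 0 0 0;-0.013 -0.012 0.7 0 0 0"
}}

```text
time: 2.4
tool_pos: [556.2, -132.7, 139.9]
orientation: [-0.004, 0.06, 0.998, 0.001]
ft_force: [-1.3, 1.1, -1.0]
width: 87.4
```

```bash
python3 go.py 558.5 -136 88; python3 - <<'E'
from h import *
c=get_calibration('wrist');q=R.from_quat(c['attitude'],scalar_first=True).inv().apply(np.array([558.5,-136,120])-c['eye'])
th=np.arctan2(np.hypot(q[0],q[1]),-q[2]);u=np.array([q[0],-q[1]])/np.hypot(q[0],q[1]);print('pred',c['cx']+c['fx']*th*u[0],c['cy']+c['fy']*th*u[1])
cv2.imwrite('pics/w2.png',get_image('wrist')[:,:,::-1])
E
```

```text
2.4 [ 556.2 -132.7  139.9] [-1.3  1.1 -1. ] 87.40981547300494 [-0.31  0.24  0.57  1.77 -0.14  1.19  1.75]
shift [-0.038 -0.039  0.648] turn [ 0.0004 -0.0026  0.001 ] draw dir tool* [-1.    -0.003 -0.008]
pred 272.94588000706676 257.145406155847
```

View pics/w2.png

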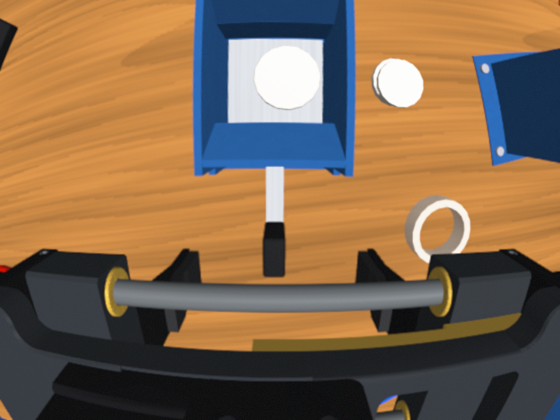

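The grip top's centre is seen at about (274,257), against a prediction of (273,257), so the measurement holds.

{"name": "move_arm", "arguments": {
  "plan": "-0.038 -0.039 0.4 0 -0.002 0.001;-0.038 -0.039 0.648 0 -0.002 0.001;-0.038 -0.039 0.648 0 -0.002 0.001;-0.038 -0.039 0.648 0 -0.002 0.001"
}}

```text
time: 2.78
tool_pos: [560.4, -136.0, 91.7]
orientation: [0.001, 0.061, 0.998, 0.001]
ft_force: [1.0, 0.1, 2.0]
width: 87.2
```

```bash
python3 go.py 558.5 -136 88
```

```text
2.7833 [ 560.4 -136.    91.7] [1.  0.1 2. ] 87.22125356593266 [-0.29  0.29  0.56  1.81 -0.18  1.09  1.78]
shift [ 0.024 -0.002  0.046] turn [0.0004 0.0005 0.0002] draw dir tool* [-1.    -0.001  0.002]
```

Now I'll close on the grip.

{"name": "move_arm", "arguments": {
  "plan": "0.024 0 0.04 0 0 0;0.024 0 0.04 0 0 0;0.024 0 0.04 0 0 0;0.024 0 0.04 0 0 0;0.024 0 0.04 0 0 0;0.024 0 0.04 0 0 0;0.024 0 0.04 0 0 0;0.024 0 0.04 0 0 0",
  "gripper": 1
}}

```text
time: 3.45
tool_pos: [558.5, -135.9, 88.5]
orientation: [0.001, 0.061, 0.998, 0.001]
ft_force: [1.3, -0.3, 1.1]
width: 41.8
```

```bash
python3 go.py 558.5 -136 88
```

```text
3.45 [ 558.5 -135.9   88.5] [ 1.3 -0.3  1.1] 41.82603762752679 [-0.29  0.29  0.56  1.82 -0.18  1.08  1.79]
shift [-0.    -0.002  0.006] turn [0.0004 0.0005 0.0001] draw dir tool* [-1.    -0.     0.002]
```

{"name": "move_arm", "arguments": {
  "plan": "0 0 0 0 0 0;0 0 0 0 0 0;0 0 0 0 0 0;0 0 0 0 0 0;0 0 0 0 0 0;0 0 0 0 0 0;0 0 0 0 0 0;0 0 0 0 0 0"
}}

```text
time: 4.12
tool_pos: [558.5, -135.5, 88.4]
orientation: [0.001, 0.061, 0.998, 0.001]
ft_force: [-0.5, 1.7, -0.0]
width: 13.9
```

{"name": "move_arm", "arguments": {
  "plan": "-0.08 0 0 0 0 0;-0.16 0 0 0 0 0;-0.24 0 0 0 0 0;-0.32 0 0 0 0 0;-0.4 0 0 0 0 0;-0.48 0 0 0 0 0;-0.56 0 0 0 0 0;-0.64 0 0 0 0 0;-0.66 0 0 0 0 0;-0.66 0 0 0 0 0"
}}

```text
time: 4.95
tool_pos: [612.1, -142.3, 88.5]
orientation: [0.002, 0.061, 0.998, 0.0]
ft_force: [1.8, 0.0, -1.0]
width: 13.8
```

```bash
python3 go.py 621 -143.7 88
```

```text
4.95 [ 612.1 -142.3   88.5] [ 1.8  0.  -1. ] 13.823690748509087 [-0.25  0.4   0.55  1.68 -0.23  1.11  1.81]
shift [-0.113 -0.004  0.007] turn [0.0004 0.001  0.0002] draw dir tool* [-1.    -0.001  0.003]
```

Drawn 54 mm so far. I'll creep to the stop and watch the force.

{"name": "move_arm", "arguments": {
  "plan": "-0.03 0 0 0 0 0;-0.06 0 0 0 0 0;-0.09 0 0 0 0 0;-0.09 0 0 0 0 0"
}}

```text
time: 5.28
tool_pos: [619.5, -143.2, 88.5]
orientation: [0.002, 0.061, 0.998, 0.0]
ft_force: [0.2, 0.3, -0.0]
width: 14.1
```

{"name": "move_arm", "arguments": {
  "plan": "-0.02 0 0 0 0 0;-0.04 0 0 0 0 0;-0.04 0 0 0 0 0"
}}

```text
time: 5.53
tool_pos: [622.0, -143.6, 88.4]
orientation: [0.001, 0.061, 0.998, 0.001]
ft_force: [-3.4, 1.1, 3.8]
width: 13.6
```

{"name": "move_arm", "arguments": {
  "plan": "-0.02 0 0 0 0 0;-0.04 0 0 0 0 0;-0.04 0 0 0 0 0;-0.04 0 0 0 0 0"
}}

```text
time: 5.87
tool_pos: [622.1, -143.5, 88.3]
orientation: [-0.003, 0.061, 0.998, 0.001]
ft_force: [-10.9, 1.5, 7.3]
width: 13.6
```

{"name": "move_arm", "arguments": {
  "plan": "-0.02 0 0 0 0 0;-0.04 0 0 0 0 0;-0.04 0 0 0 0 0;-0.04 0 0 0 0 0"
}}

```text
time: 6.2
tool_pos: [622.1, -143.5, 88.3]
orientation: [-0.006, 0.062, 0.998, 0.002]
ft_force: [-11.1, 2.4, 8.1]
width: 13.7
```

The arm is held rigidly at 622.1 with force up to 11 N, so this is the end stop after 64 mm of draw. I'll look at the blank before letting go.

```bash
python3 - <<'E'
from h import *
s=get_image('scene');w=get_image('wrist')
a=cv2.resize(s[190:300,140:240],None,fx=4,fy=4,interpolation=cv2.INTER_CUBIC)
b=cv2.resize(w[0:300,130:430],(400,400))
cv2.imwrite('pics/d.png',np.hstack([a[:400],b])[:,:,::-1])
E
```

```text
(no output)
```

View pics/d.png

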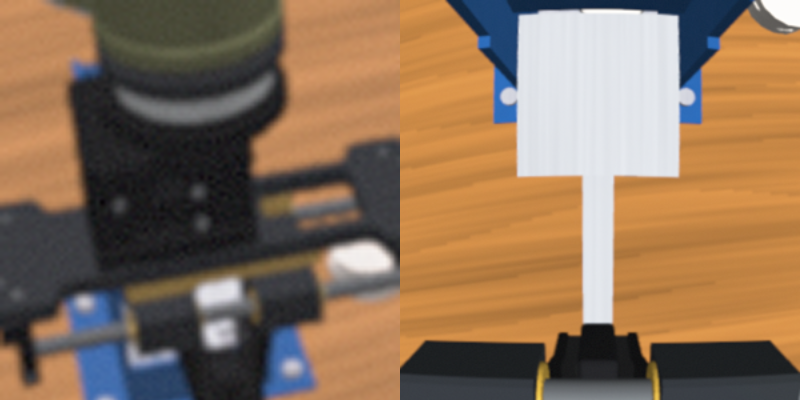

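The gate plate is well out of the hopper. Releasing.

{"name": "move_arm", "arguments": {
  "plan": "0 0 0 0 0 0;0 0 0 0 0 0;0 0 0 0 0 0;0 0 0 0 0 0;0 0 0 0 0 0;0 0 0 0 0 0;0 0 0 0 0 0;0 0 0 0 0 0;0 0 0 0 0 0;0 0 0 0 0 0",
  "gripper": 0
}}

```text
time: 7.13
tool_pos: [622.2, -143.5, 88.3]
orientation: [-0.006, 0.062, 0.998, 0.002]
ft_force: [-0.5, -0.0, 0.6]
width: 72.4
```

```bash
python3 go.py 622 -143.5 168
```

```text
7.1333 [ 622.2 -143.5   88.3] [-0.5 -0.   0.6] 72.44166538986352 [-0.24  0.44  0.54  1.64 -0.24  1.14  1.81]
shift [ 0.014  0.004 -0.996] turn [ 0.0011 -0.0038 -0.0001] draw dir tool* [-1.     0.    -0.012]
```

{"name": "move_arm", "arguments": {
  "plan": "0.01 0 -0.3 0 -0.004 0;0.01 0 -0.7 0 -0.004 0;0.01 0 -0.996 0 -0.004 0;0.01 0 -0.996 0 -0.004 0"
}}

```text
time: 7.47
tool_pos: [625.4, -145.0, 174.0]
orientation: [0.005, 0.062, 0.998, 0.001]
ft_force: [1.0, -0.3, 0.0]
width: 86.1
```

{"name": "move_arm", "arguments": {
  "plan": "0 0 -1 0 0 0;0 0 -1 0 0 0;0 1 -1 0 0 0;0 1 -1 0 0 0"
}}

```text
time: 7.8
tool_pos: [635.7, -68.8, 258.0]
orientation: [0.009, 0.065, 0.998, 0.001]
ft_force: [1.2, 1.0, -1.6]
width: 87.3
```

{"name": "move_arm", "arguments": {
  "plan": "0 1 0 0 0 0;0 1 0 0 0 0;0 1 0 0 0 0"
}}

```text
time: 8.05
tool_pos: [646.9, 22.8, 257.7]
orientation: [0.008, 0.058, 0.998, 0.004]
ft_force: [-0.8, 1.7, -0.7]
width: 87.0
```

{"name": "move_arm", "arguments": {
  "plan": "0 1 0 0 0 0;0 1 0 0 0 0;0 1 0 0 0 0"
}}

```text
time: 8.3
tool_pos: [655.7, 112.1, 257.4]
orientation: [0.008, 0.053, 0.999, 0.007]
ft_force: [-0.6, 3.2, -1.2]
width: 86.9
```

{"name": "move_arm", "arguments": {
  "plan": "0 1 0 0 0 0;0 1 0 0 0 0;0 1 0 0 0 0;0 1 0 0 0 0"
}}

```text
time: 8.63
tool_pos: [663.1, 197.8, 257.0]
orientation: [0.006, 0.049, 0.999, 0.008]
ft_force: [-0.8, -0.7, -0.0]
width: 87.4
```

```bash
python3 - <<'E'
from h import *
s=get_image('scene');t=get_image('top');cv2.imwrite('pics/top_e.png',t[:,:,::-1]);cv2.imwrite('pics/scene_e.png',s[:,:,::-1])
a=cv2.resize(s[190:300,140:240],None,fx=4,fy=4,interpolation=cv2.INTER_CUBIC)
b=cv2.resize(t[130:250,310:430],(400,400))
cv2.imwrite('pics/e.png',np.hstack([a[:400],b])[:,:,::-1])
x=sense();print(x['time'],x['tool_pos'],x['ft_force'])
E
```

```text
8.7333 [664.1475426  191.40583066 257.91938007] [ 0.14301566 -0.40624201 -0.53482718]
```

View pics/e.png

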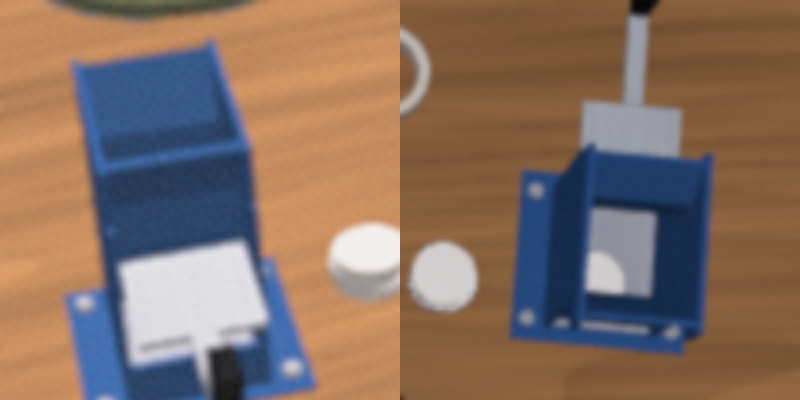

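The gate is out at its stop. In the top crop the blank's arc at (605,273) is now cut off by the walls of the throat, so it lies lower. I'll check its position numerically, along with the gate travel and the round gate.

```bash
python3 - <<'E'
from h import *
ct=get_calibration('top');t0=cv2.imread('pics/top0.png');t=cv2.imread('pics/top_e.png')
r=t[195:225,360:382];m=(r.min(2)>170)&(r[...,2]>r[...,0].astype(int)+5)
print('warm mask');print('\n'.join(''.join('#' if v else '.' for v in q) for q in m))
d0,d1=[(x[135:175,225:255].max(2)<45) for x in(t0,t)];print('round grip',np.argwhere(d0).mean(0),np.argwhere(d1).mean(0))
g=np.argwhere(t[105:150,370:400].max(2)<45).mean(0);print('grip now',onz(ct,370+g[1],105+g[0],100))
hm=np.array([447.3,-121.5]);D=np.array([np.cos(-.123),np.sin(-.123)]);N=np.array([-D[1],D[0]])
for z in(14,87):
    p=onz(ct,367.6,215,z)[:2]-hm;print(z,'blank along',p@D,'across',p@N)
a=cv2.resize(t[185:230,355:390],None,fx=13,fy=13,interpolation=cv2.INTER_CUBIC);cv2.imwrite('pics/f.png',a)
E
```

```text
warm mask
......................
......................
......................
......................
......................
......................
......................
......................
......................
......................
......................
......................
........#.............
......................
......................
......................
......................
........#.............
......................
........#..#..........
......................
......................
......................
......................
......................
......................
......................
......................
......................
......................
round grip [20.66666667 15.14666667] [nan nan]
grip now [ 621.90219537 -143.51735827  100.        ]
14 blank along -8.652197645885096 across 7.112869661758438
87 blank along -20.786493968544658 across 19.266911564404744<stdin>:5: RuntimeWarning: Mean of empty slice.
  ret = um.true_divide(
```

View pics/f.png

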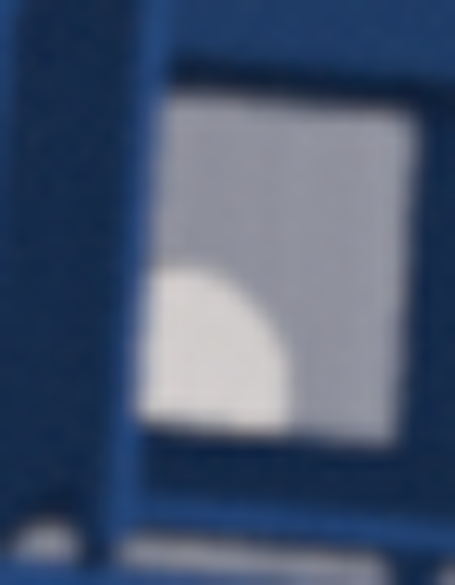

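The numbers fit a blank on the tray floor (at z=14: -9 mm along, +7 mm across, inside the tray). The arm hid the round grip, though, and the arc alone is weak evidence. There is plenty of time, so I'll take one wrist look straight into the hopper.

{"name": "move_arm", "arguments": {
  "plan": "0.4 -1 0 0 0 0;0.4 -1 0 0 0 0;0.4 -1 0 0 0 0"
}}

```text
time: 8.98
tool_pos: [621.6, 102.7, 256.4]
orientation: [0.006, 0.06, 0.998, 0.004]
ft_force: [1.2, -1.9, 0.3]
width: 87.2
```

{"name": "move_arm", "arguments": {
  "plan": "0.4 -1 0 0 0 0;0.4 -1 0 0 0 0;0.4 -1 0 0 0 0"
}}

```text
time: 9.23
tool_pos: [578.0, 17.6, 255.9]
orientation: [0.006, 0.065, 0.998, 0.002]
ft_force: [0.4, -2.5, 0.8]
width: 86.8
```

{"name": "move_arm", "arguments": {
  "plan": "0.4 -1 0 0 0 0;0.4 -1 0 0 0 0;0.4 -1 0 0 0 0"
}}

```text
time: 9.48
tool_pos: [532.7, -67.1, 255.8]
orientation: [0.006, 0.071, 0.997, 0.001]
ft_force: [-0.7, -0.7, 0.7]
width: 87.1
```

{"name": "move_arm", "arguments": {
  "plan": "0.6 -0.9 0 0 0 0;0.6 -0.9 0 0 0 0;0.6 -0.9 0 0 0 0;0.6 -0.9 0 0 0 0"
}}

```text
time: 9.82
tool_pos: [472.1, -137.5, 255.6]
orientation: [0.007, 0.076, 0.997, 0.002]
ft_force: [0.4, 0.8, 0.4]
width: 87.1
```

```bash
python3 - <<'E'
from h import *
c=get_calibration('wrist');w=get_image('wrist');cv2.imwrite('pics/w3.png',w[:,:,::-1]);print(c,sense()['tool_pos'])
t0=cv2.imread('pics/top0.png');t=get_image('top')[:,:,::-1];cv2.imwrite('pics/top_f.png',t)
d=[np.argwhere(x[145:170,230:252].max(2)<45) for x in(t0,t)];print('round grip',[(len(q),q.mean(0)) for q in d if len(q)])
E
```

```text
{'fx': 325.19226210127806, 'fy': 325.19226210127806, 'cx': 277.8906220944434, 'cy': 217.4316719925956, 'eye': array([ 397.31635677, -126.65106613,  417.19875285]), 'attitude': array([ 0.75144663, -0.10724252, -0.09458027,  0.64411301])} [ 473.77993665 -134.64422968  255.56058226]
round grip [(75, array([10.66666667, 10.14666667])), (73, array([10.79452055, 10.21917808]))]
```

View pics/w3.png

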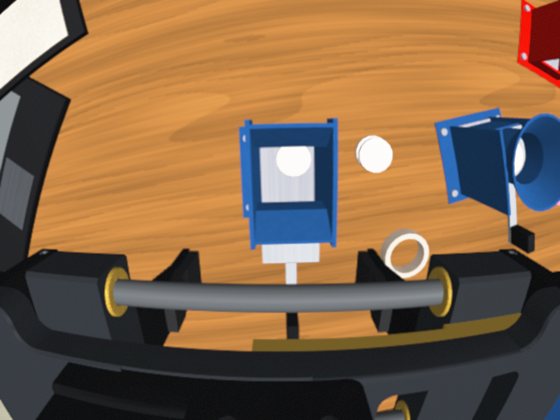

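Wrist view: the blank in the hopper at (294,160) is about 36 px across. That matches the distance to the desk or tray level (at gate height it would be about 43 px), and the spare disc lying on the desk at (374,154) looks about the same size. So the blank is in the tray. The round grip is unmoved (shift about 0.1 px). Handing in.

```bash
python3 -c "
from rig import *
print(close_job())"
```

```text
the job is handed in; nothing more can be done
None
```

I drew the gate of the blue rectangular-mouthed dispenser out to its end stop, let go there, and handed the job in about 10 s into the 29 s limit.

- **Gate:** it moved about 64 mm from a start I measured at roughly 7 mm in. It then stayed at x = 622.1 mm while the resisting force rose to about 11 N, which I took as the end stop. After I let go, the grip was still there, at x = 621.9 mm in the top view.
- **Blank:** the last wrist picture shows it at tray depth, about 36 px across where about 43 px would be expected at gate height. The top view puts it inside the tray outline.
- **Round funnel gate:** its grip shifted only about 0.1 px in the top view, so it is unmoved. The arm hid that grip in an earlier check, so I repeated it once the arm was clear.
- **Arm at hand-in:** it was clear of everything, with the finger tips about 100 mm above the hopper rim.

One measurement was weak: in the top view the blank is partly hidden by the hopper, and the visible arc came out slightly smaller than expected. That is why I took the last wrist picture, which I relied on instead.

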